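# Shut the hood and free the eddy-current brake disc

## Robot

A 6-joint arm with a two-finger parallel gripper is mounted at the origin on a cart in front of the work surface, level with it; the furniture and walls round the work are solid. World frame = base frame: x ahead of the robot, y to its left, z up, the work surface at z = 0. Lengths are in m, angles in rad, forces in N, time in s.
With the tool pointing down it reaches from about 0.375 to 0.825 m from the base axis. Payload 5.5 kg.
Tool frame: the origin (TCP) lies midway between the tips of the shut fingers; the grasp point (between the pads) lies 19 mm behind it; z points along the fingers, y is the line along which they close (so a half turn about z gives the same grasp; the last joint's range is limited). The gripper opens to 85 mm and grips with 20 to 120 N. Pads are 22 mm wide; open, the fingers measure 114 mm over their backs; the gripper's body (76 mm by 85 mm) begins 54 mm behind the grasp point. The pads swing forward as they close: fully open they stand 13 mm farther back than shut.
Start: joints at [1.214, 0.314, -0.047, 1.21, 0, 1.571], TCP at [0.21, 0.562, 0.231] pointing down, gripper open.
Joint ranges: [-2.67, 2.67], [-0.69, 1.73], [-1.03, 1.25], [-2.08, 2.16], [-1.42, 1.45], [-3.14, 3.14]. Speed limits (rad/s): [2.39, 2.39, 3.01, 3.14, 3.14, 3.14].

## Interface

Orientations are given as a 3x3 rotation matrix whose columns are the frame's x, y, z axes.
In Python, from cell import arm gives the robot as it stands.
- The arm moves only by the shell command python3 -m creep 'ROWS' [OPENING]. ROWS is JSON, a list of rows, each an object with "delta_pos": the shift along the tool's x, y, z in mm, a list of three; "rotation": the turn, a rotation vector about the tool's x, y, z in degrees, a list of three. In form: [{"delta_pos": [dx, dy, dz], "rotation": [ax, ay, az]}, ...]. A call has 1 to 20 rows; each row shifts and turns the commanded pose from where the row before left it, along the tool's axes as they then stand; what a row does not reach is not made up. A row lasts 1/12 s, in which the tool goes at most 41.7 mm and 7.16 degrees, less where a joint would pass 70% of its speed; a pose out of reach is approached as far as the arm can. A call is refused whole if a number of a shift passes 41.7 or a number of a turn 7.16, either way. A call with a gripper value outside its range is refused whole. OPENING is the finger opening in mm, from 0 to 85.4, set as the call begins (- or left out, the last holds). The fingers move at their own pace and stop on an object; the grip force is fixed at half the most. Time passes only in rows, so rows that do not move let the fingers close. It gives the time, the measured TCP pose, the force, the opening and the grip force at its end, in the units of the state.
- arm.observe(): the state, without advancing time (a new reading comes with each control period).
- arm.capture(name): name is "scene" or "top" or "wrist"; returns a dict with "color" (480x640x3 uint8, red, green, blue), "intrinsics" (3x3 intrinsics, pixels), "R" (3x3) and "t" (3): a world point X has camera coordinates R X + t. Camera axes: x right, y down, z forward; pixel columns grow to the right and rows downward; lengths in m; the calibration is good to about 2 mm. A picture is of the moment at which its call begins. There is no depth.
- arm.sign_off(): hands the job in; it is judged then, once.
Trained networks look in a picture, given as the dict that the camera call returned (one of the last four; its "shot" number tells which), for a name from the list of things; names that differ only in an ending like _2 or _b are one class to them, and where a whole thing is asked for, a point or a joint stands for the part that bears it (a point fixed in the world has none). Each returns a list of dicts, best first, with "confidence" (0 to 1); they miss things now and then, are a little off and sometimes report something else, mostly with a low value. They report only what shows in the picture. A call takes as long as a camera call.
- arm.find_in(label, picture): "xyz" ([x, y, z] in m, in the coordinates of the camera as it stood for that picture, good to about 4 mm: the middle of the surface that is visible of it).
- arm.masks_of(label, picture): "mask" (480x640 bool, what is visible of it).
- arm.tip_of(label, picture): "xyz" ([x, y, z] in m, in the coordinates of the camera as it stood for that picture, good to about 4 mm: a listed point, or the origin of a listed thing).
The state is a dict: "time": time; "joint_positions": joint angles; "qd": joint speeds; "tau": joint torques, N m; "tcp_pos": TCP position; "tool_rot": TCP orientation; "contact_force": force on the tool from outside, world axes, zero at the start; "ft_torque": the same for the moment, N m; "gripper_width": finger opening in m; "gripper_force": force on a finger pad.
Only numpy, scipy, OpenCV 4.12 (cv2) and the standard library are available. Lean on these libraries where they do the work, as an engineer would, in place of code of your own. Each camera call takes 0.05 s, during which the arm holds its last target. There are 200 camera calls.

## Task

Start the eddy-current brake demonstration: the disc is wound up on its clock spring and locked by the sprung index plunger whose black knob sticks out of the front of the grey tray. For safety first press the raised clear hood down until it snaps fully shut, and only then pull the plunger's knob straight out to its stop, so that the pin leaves the hole and the disc can creep round. The plunger has no park position, so keep hold of the knob: the program finishes with the gripper still holding the plunger fully out, the disc having turned well clear of that hole and the hood shut; leave the coil, the iron core and the stopwatch where they are.

Things in the scene. Friction and masses are not known exactly. Their poses are not given: they have to be found in the camera images.
- brake: The demonstrator: a grey metal tray on rubber feet, fixed to the bench, 210 (x) x 240 (y) x 58 mm high, with a clear hinged hood on top and an aluminium disc, diameter 170 mm, lying level inside. Origin: centre of its underside, on the bench. Its own +x points to the back (hinge side), -x is its front (plunger side), z up; it stands turned up to about 18 degrees about z.
- hood (a joint): Angle of the clear hood about its rear hinge, rad: 0 = shut, up to 1.15 open; starts 0.4 to 0.9 open. A stiff hinge keeps it at whatever angle it is left (about 1 to 3 N at the front edge moves it). Two sprung snap catches in the front wall meet it at about 0.04 rad; it takes about 8 to 12 N down on the front strip to push it past them, after which they pull it to 0 and keep it shut.
- hood_hinge (a point): Point on the hood's hinge axis, mid-way along it. The axis runs level along the demonstrator's own y, at the rear rim, 60 mm above the bench, 108 mm behind the demonstrator's origin.
- hood_press (a point): Centre of the upper face of the dark ribbed strip, 20 x 90 mm, on top of the hood at the middle of its front edge: the place to press. It moves with the hood: 202 mm from the hinge axis and, with the hood shut, 21 mm above it (81 mm above the bench), 94 mm ahead of the demonstrator's origin.
- plunger_knob (a point): Centre of the plunger's black fluted knob, a cylinder of diameter 24 mm and 26 mm length, its axis level along the demonstrator's own x, 42 mm above the bench. With the plunger in, it is 145 mm ahead of the demonstrator's origin and 20 mm to its right (own -y). A bare steel sleeve, diameter 15 mm, fills the 27 mm between the tray's front wall and the knob; there is free space on both sides, above and below. It moves with the plunger.
- plunger (a joint): How far the plunger is pulled out along the demonstrator's own -x, m: 0 = pin seated in the disc's index drum, 0.015 = at its stop. The pin is clear of the hole from 0.011. Its spring pulls it in with 4.5 N at 0, rising to 9 N at the stop; let go, it springs back.
- disc (a joint): Angle of the disc about its upright axle, rad; 0 = locked by the pin. Freed, the clock spring turns it slowly (about 0.7 rad/s at first, slower later, up to about 4 rad in all), counter-clockwise from above.
- coil_600: Bystander: black and copper-red coil, 62 mm cube, standing on the bench to the right. Origin: centre of its underside.
- iron_core: Bystander: grey laminated iron bar, 22 x 80 x 20 mm, lying on the bench to the right. Origin: centre of its underside.
- stopwatch: Bystander: black stopwatch, 68 x 56 x 17 mm, lying on the bench to the right. Origin: centre of its underside.

How it is judged:
By the outcome, as a careful person would: the job done as asked, in the order asked, and still so for the second after the job is handed in, while the arm keeps its last pose, push and grip.
It also fails if it takes over 45 s, if anything falls off the work surface, if the arm or the gripper's body presses on something with over 40 N, if the wrist force passes 120 N, or if a joint passes its speed limit or range.

## Working session

There is one attempt and no reset: what is moved stays moved. The work goes in short steps, Python scripts to look and compute and a shell command to move; the robot and the scene stay as the last step left them, time stands still between calls to the robot, and variables do not carry over. Pictures are saved under pics/ and viewed, at most 10 in all, crops included, and the job is handed in when it is done.

```bash
mkdir -p pics; cat > h.py <<'E'
import numpy as np, cv2
from cell import arm
def world(p,c): return np.array(c["R"]).T@(np.array(p)-np.array(c["t"]))
def pts(c,labels):
    for l in labels:
        for r in arm.tip_of(l,c)[:2]: print(l,round(r["confidence"],2),(world(r["xyz"],c)*1000).round(0))
def save(c,n): cv2.imwrite(f"pics/{n}.png",c["color"][:,:,::-1])
E
python3 - <<'E'
from h import *
s=arm.observe(); print(s["time"],s["tcp_pos"],np.round(s["tool_rot"],3).tolist())
L=["brake","hood_hinge","hood_press","plunger_knob","coil_600","iron_core","stopwatch"]
cs=[]
for n in["scene","top"]:
    c=arm.capture(n); save(c,n+"0"); cs.append(c); print(n); pts(c,L)
cv2.imwrite("pics/both.png",cv2.resize(np.vstack([c["color"][:,:,::-1] for c in cs]),(400,600)))
E
```

```text
0.0 [0.20937217 0.56167469 0.23044174] [[-0.937, 0.349, -0.001], [0.349, 0.937, -0.002], [-0.0, -0.002, -1.0]]
scene
brake 0.96 [590. -77.  -3.]
hood_hinge 0.76 [699. -73.  63.]
hood_hinge 0.34 [ 357. -329.   -4.]
hood_press 0.71 [699. -70.  65.]
hood_press 0.63 [574. -74. 221.]
coil_600 0.95 [ 450. -367.    0.]
iron_core 0.68 [ 378. -404.    1.]
stopwatch 0.65 [ 359. -329.   -1.]
top
brake 0.58 [589. -80.  -2.]
hood_hinge 0.88 [698. -76.  56.]
hood_press 0.94 [573. -77. 222.]
plunger_knob 0.46 [ 447. -102.   44.]
coil_600 0.65 [ 452. -363.    0.]
iron_core 0.74 [ 375. -401.    2.]
stopwatch 0.96 [ 357. -326.    2.]
stopwatch 0.64 [567. -77. 225.]
```

View pics/scene0.png

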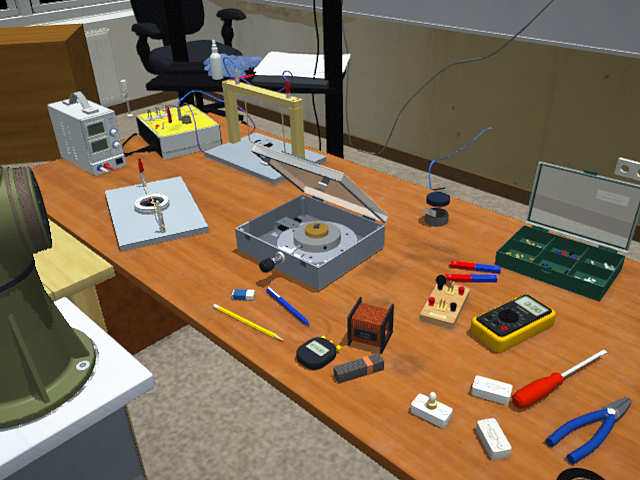

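View pics/top0.png

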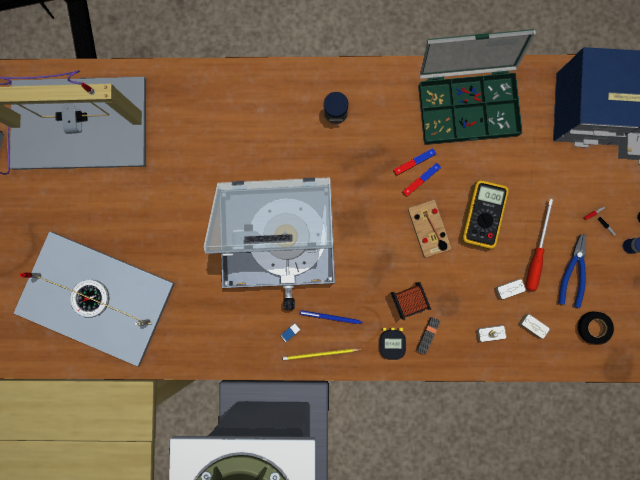

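The scene view shows the hood open, the knob at about (268,265) and free space around it. The top view has the knob at about (289,300) and the strip at (268,238). Brake yaw is about +1.5°, and the hood is about 0.81 rad open. I'll align the tool, shut the fingers and travel to above the strip.

```bash
python3 -m creep '[{"delta_pos":[0,0,-15],"rotation":[0,0,-5.5]},{"delta_pos":[0,0,-15],"rotation":[0,0,-5.5]},{"delta_pos":[0,0,-15],"rotation":[0,0,-5.5]},{"delta_pos":[0,0,-15],"rotation":[0,0,-5.5]}]' 0
python3 -m creep '[{"delta_pos":[-18,-32,0],"rotation":[0,0,0]},{"delta_pos":[-18,-32,0],"rotation":[0,0,0]},{"delta_pos":[-18,-32,0],"rotation":[0,0,0]},{"delta_pos":[-18,-32,0],"rotation":[0,0,0]},{"delta_pos":[-18,-32,0],"rotation":[0,0,0]},{"delta_pos":[-18,-32,0],"rotation":[0,0,0]},{"delta_pos":[-18,-32,0],"rotation":[0,0,0]},{"delta_pos":[-18,-32,0],"rotation":[0,0,0]},{"delta_pos":[-18,-32,0],"rotation":[0,0,0]},{"delta_pos":[-18,-32,0],"rotation":[0,0,0]},{"delta_pos":[-18,-32,0],"rotation":[0,0,0]},{"delta_pos":[-18,-32,0],"rotation":[0,0,0]},{"delta_pos":[-18,-32,0],"rotation":[0,0,0]},{"delta_pos":[-18,-32,0],"rotation":[0,0,0]},{"delta_pos":[-18,-32,0],"rotation":[0,0,0]},{"delta_pos":[-18,-32,0],"rotation":[0,0,0]},{"delta_pos":[-18,-32,0],"rotation":[0,0,0]},{"delta_pos":[-18,-32,0],"rotation":[0,0,0]}]' 0
python3 - <<'E'
from h import *
s=arm.observe(); print(s["time"],s["tcp_pos"],s["joint_positions"],s["contact_force"],np.round(s["tool_rot"],3).tolist())
for n in["wrist","top","scene"]:
    c=arm.capture(n);print(n);save(c,n+"1");pts(c,["hood_press","hood_hinge","plunger_knob","brake"])
E
```

```text
time: 1.13
tcp_pos: [0.2095, 0.5621, 0.2919]
tool_rot: [[-0.999, -0.032, -0.0], [-0.032, 0.999, -0.0], [0.0, -0.0, -1.0]]
contact_force: [0.8, -0.8, -1.1]
gripper_width: 0.039
gripper_force: 0.0
time: 2.63
tcp_pos: [0.5498, -0.0066, 0.2915]
tool_rot: [[-1.0, -0.027, 0.0], [-0.027, 1.0, 0.0], [-0.0, 0.0, -1.0]]
contact_force: [0.4, 0.7, 0.8]
gripper_width: 0.0004
gripper_force: 0.0
2.6333 [ 0.54975866 -0.00658782  0.29148722] [-1.20494453e-02  2.00939109e-01 -5.74227406e-02  1.31195740e+00
  1.11176793e-04 -3.89756944e-02] [0.42050799 0.68813126 0.77037843] [[-1.0, -0.027, 0.0], [-0.027, 1.0, 0.0], [-0.0, 0.0, -1.0]]
wrist
hood_press 0.8 [575. -79. 218.]
hood_hinge 0.73 [696. -74.  55.]
plunger_knob 0.68 [ 448. -101.   37.]
brake 0.79 [587. -74.   3.]
top
hood_press 0.81 [572. -76. 223.]
hood_hinge 0.96 [698. -73.  59.]
plunger_knob 0.6 [572. -79. 221.]
plunger_knob 0.46 [ 446. -106.   47.]
brake 0.91 [589. -78.  -3.]
scene
hood_press 0.77 [572. -77. 221.]
hood_hinge 0.97 [699. -72.  64.]
plunger_knob 0.71 [ 445. -104.   41.]
brake 0.72 [588. -78.  -4.]
```

```bash
python3 -m creep '[{"delta_pos":[-16,-36,0],"rotation":[0,0,0]},{"delta_pos":[-16,-35,0],"rotation":[0,0,0]},{"delta_pos":[0,0,25],"rotation":[0,0,0]},{"delta_pos":[0,0,25],"rotation":[0,0,0]},{"delta_pos":[0,0,0],"rotation":[0,0,0]}]'
python3 -m creep '[{"delta_pos":[0,0,10],"rotation":[0,0,0]},{"delta_pos":[0,0,10],"rotation":[0,0,0]},{"delta_pos":[8,0,7],"rotation":[0,0,0]},{"delta_pos":[8,0,7],"rotation":[0,0,0]},{"delta_pos":[8,0,8],"rotation":[0,0,0]},{"delta_pos":[7,0,8],"rotation":[0,0,0]},{"delta_pos":[7,0,8],"rotation":[0,0,0]},{"delta_pos":[7,0,9],"rotation":[0,0,0]},{"delta_pos":[0,0,0],"rotation":[0,0,0]}]'
python3 - <<'E'
from h import *
c=arm.capture("scene");pts(c,["hood_press"]);print(arm.observe()["contact_force"])
cv2.imwrite("pics/s2.png",cv2.resize(c["color"][90:330,180:500,::-1],(640,480)))
E
```

```text
time: 3.8
tcp_pos: [0.5805, -0.0752, 0.2365]
tool_rot: [[-1.0, -0.026, -0.007], [-0.026, 1.0, 0.001], [0.007, 0.001, -1.0]]
contact_force: [-0.8, 0.3, 0.2]
gripper_width: -0.0003
gripper_force: 0.0
time: 4.55
tcp_pos: [0.5368, -0.0757, 0.1738]
tool_rot: [[-1.0, -0.028, -0.001], [-0.028, 1.0, 0.0], [0.001, 0.0, -1.0]]
contact_force: [-0.5, 0.5, -0.5]
gripper_width: -0.0
gripper_force: 0.0
hood_press 0.65 [527. -79. 171.]
hood_press 0.6 [ 454. -366.    1.]
[-0.24596699 -0.12050682  1.15544444]
```

View pics/s2.png

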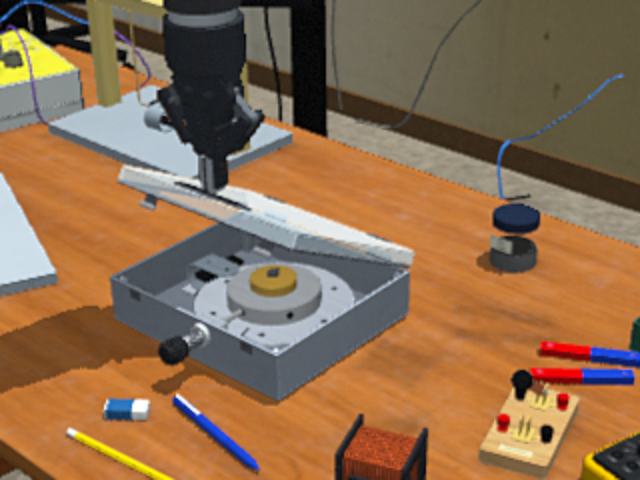

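The hood has followed the fingertip, which is on the strip at about (215,185) in the crop, with the hood about half closed. I'll continue along the arc.

```bash
python3 -m creep '[{"delta_pos":[6,0,9],"rotation":[0,0,0]},{"delta_pos":[6,0,9],"rotation":[0,0,0]},{"delta_pos":[5,0,9],"rotation":[0,0,0]},{"delta_pos":[5,0,10],"rotation":[0,0,0]},{"delta_pos":[5,0,10],"rotation":[0,0,0]},{"delta_pos":[4,0,10],"rotation":[0,0,0]},{"delta_pos":[3,0,10],"rotation":[0,0,0]},{"delta_pos":[3,0,10],"rotation":[0,0,0]},{"delta_pos":[0,0,0],"rotation":[0,0,0]}]'
python3 -m creep '[{"delta_pos":[1,0,4],"rotation":[0,0,0]},{"delta_pos":[1,0,4],"rotation":[0,0,0]},{"delta_pos":[0,0,2],"rotation":[0,0,0]},{"delta_pos":[0,0,0],"rotation":[0,0,0]}]'
```

```text
time: 5.4
tcp_pos: [0.4991, -0.0769, 0.0952]
tool_rot: [[-1.0, -0.027, -0.003], [-0.027, 1.0, 0.0], [0.003, 0.001, -1.0]]
contact_force: [-1.1, 0.1, -0.3]
gripper_width: 0.0001
gripper_force: 0.0
time: 5.73
tcp_pos: [0.4991, -0.0772, 0.0873]
tool_rot: [[-1.0, -0.027, 0.0], [-0.027, 1.0, -0.0], [-0.0, -0.0, -1.0]]
contact_force: [0.4, 0.2, 0.2]
gripper_width: 0.0001
gripper_force: 0.0
```

```bash
python3 -m creep '[{"delta_pos":[0,0,2],"rotation":[0,0,0]},{"delta_pos":[0,0,2],"rotation":[0,0,0]},{"delta_pos":[0,0,0],"rotation":[0,0,0]}]'
python3 -m creep '[{"delta_pos":[0,0,2],"rotation":[0,0,0]},{"delta_pos":[0,0,1],"rotation":[0,0,0]},{"delta_pos":[0,0,0],"rotation":[0,0,0]}]'
python3 - <<'E'
from h import *
c=arm.capture("scene");pts(c,["hood_press"])
cv2.imwrite("pics/s3.png",cv2.resize(c["color"][150:330,200:440,::-1],(800,600)))
E
```

```text
time: 5.98
tcp_pos: [0.4989, -0.0771, 0.0828]
tool_rot: [[-1.0, -0.027, -0.0], [-0.027, 1.0, 0.0], [0.0, 0.0, -1.0]]
contact_force: [-0.7, 0.3, 0.4]
gripper_width: -0.0001
gripper_force: 0.0
time: 6.23
tcp_pos: [0.4994, -0.0772, 0.0808]
tool_rot: [[-1.0, -0.027, 0.001], [-0.027, 1.0, -0.0], [-0.001, -0.0, -1.0]]
contact_force: [-2.6, 0.1, 6.5]
gripper_width: 0.0
gripper_force: 3.0
hood_press 0.81 [495. -80.  83.]
```

View pics/s3.png

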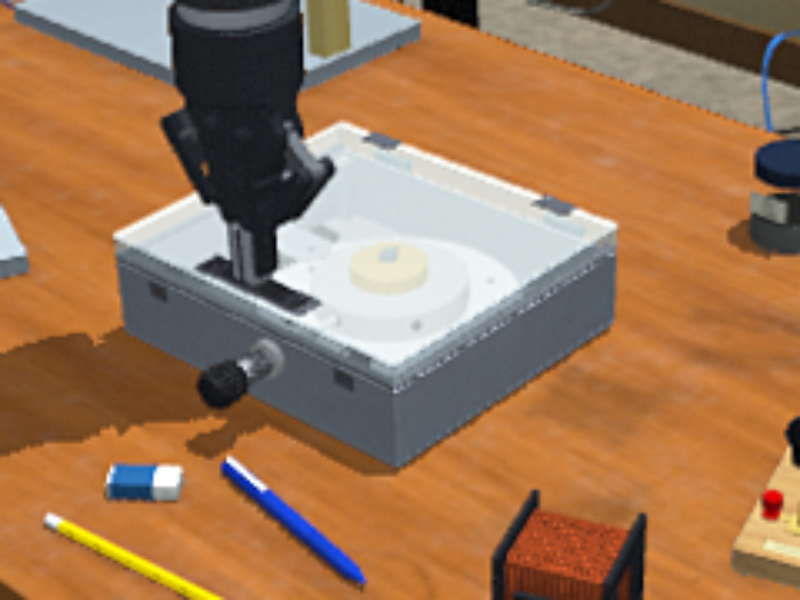

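The hood looks nearly or fully shut. I'll press a little more to be sure it has snapped.

```bash
python3 -m creep '[{"delta_pos":[0,0,1],"rotation":[0,0,0]},{"delta_pos":[0,0,0],"rotation":[0,0,0]}]'
python3 -m creep '[{"delta_pos":[0,0,1],"rotation":[0,0,0]},{"delta_pos":[0,0,0],"rotation":[0,0,0]}]'
```

```text
time: 6.5
tcp_pos: [0.4995, -0.0772, 0.0807]
tool_rot: [[-1.0, -0.027, 0.001], [-0.027, 1.0, -0.0], [-0.001, -0.0, -1.0]]
contact_force: [-5.0, 0.4, 14.0]
gripper_width: 0.0002
gripper_force: 7.2
time: 6.67
tcp_pos: [0.4995, -0.0773, 0.0805]
tool_rot: [[-1.0, -0.027, 0.001], [-0.027, 1.0, -0.0], [-0.001, -0.0, -1.0]]
contact_force: [-7.4, 0.1, 23.2]
gripper_width: -0.0001
gripper_force: 11.3
```

The strip is solid at z = 80.6 mm under 23 N, so the hood is snapped shut. Next I'll go up and over the knob, opening the fingers.

```bash
python3 -m creep '[{"delta_pos":[0,0,-25],"rotation":[0,0,0]},{"delta_pos":[0,0,-35],"rotation":[0,0,0]},{"delta_pos":[0,0,-35],"rotation":[0,0,0]},{"delta_pos":[27,-13,0],"rotation":[0,0,0]},{"delta_pos":[26,-12,0],"rotation":[0,0,0]},{"delta_pos":[0,0,0],"rotation":[0,0,0]},{"delta_pos":[0,0,0],"rotation":[0,0,0]}]' 60
python3 - <<'E'
from h import *
for n in["wrist","top","scene"]:
    c=arm.capture(n);print(n);save(c,n+"4");pts(c,["hood_press","hood_hinge","plunger_knob","brake"])
E
```

```text
time: 7.25
tcp_pos: [0.4461, -0.1039, 0.1734]
tool_rot: [[-1.0, -0.026, 0.0], [-0.026, 1.0, 0.0], [-0.0, 0.0, -1.0]]
contact_force: [-0.0, 0.7, 0.3]
gripper_width: 0.0602
gripper_force: 0.0
wrist
hood_press 0.59 [499. -83.  78.]
plunger_knob 0.7 [ 449. -102.   42.]
brake 0.72 [587. -75.   3.]
top
hood_press 0.83 [494. -81.  83.]
hood_hinge 0.93 [698. -74.  59.]
brake 0.67 [592. -78.  -1.]
scene
hood_press 0.88 [496. -78.  80.]
hood_hinge 0.88 [700. -70.  62.]
plunger_knob 0.44 [ 444. -104.   42.]
brake 0.98 [584. -79.  -2.]
```

View pics/wrist4.png

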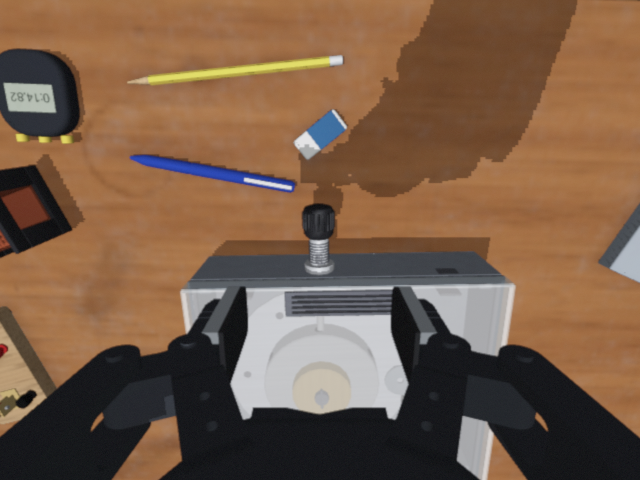

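The knob at (318,222) lies on the centre line between the fingers, with clear sides. The tray's front edge is about 1° off level, so I'll correct that while descending.

```bash
python3 -m creep '[{"delta_pos":[0,0,35],"rotation":[0,0,-0.8]},{"delta_pos":[0,0,35],"rotation":[0,0,0]},{"delta_pos":[0,0,30],"rotation":[0,0,0]},{"delta_pos":[0,0,25],"rotation":[0,0,0]},{"delta_pos":[0,0,15],"rotation":[0,0,0]},{"delta_pos":[0,0,9],"rotation":[0,0,0]},{"delta_pos":[0,0,0],"rotation":[0,0,0]},{"delta_pos":[0,0,0],"rotation":[0,0,0]}]'
python3 - <<'E'
from h import *
c=arm.capture("scene");pts(c,["hood_press","plunger_knob"])
cv2.imwrite("pics/s5.png",cv2.resize(c["color"][150:330,200:440,::-1],(800,600)))
E
```

```text
time: 8.67
tcp_pos: [0.4469, -0.1036, 0.0245]
tool_rot: [[-0.999, -0.041, -0.0], [-0.041, 0.999, 0.0], [0.0, 0.0, -1.0]]
contact_force: [-0.6, 0.9, 0.4]
gripper_width: 0.0599
gripper_force: 0.0
hood_press 0.67 [499. -78.  79.]
plunger_knob 0.58 [ 447. -104.   42.]
```

View pics/s5.png

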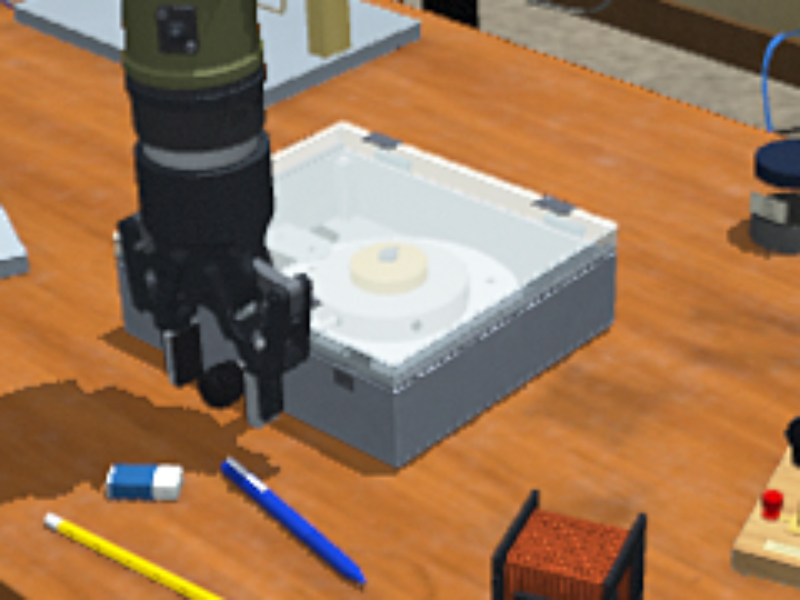

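The hood is shut and the knob at about (222,385) sits between the two fingers. I'll close on it.

```bash
python3 -m creep '[{"delta_pos":[0,0,0],"rotation":[0,0,0]},{"delta_pos":[0,0,0],"rotation":[0,0,0]},{"delta_pos":[0,0,0],"rotation":[0,0,0]},{"delta_pos":[0,0,0],"rotation":[0,0,0]},{"delta_pos":[0,0,0],"rotation":[0,0,0]},{"delta_pos":[0,0,0],"rotation":[0,0,0]},{"delta_pos":[0,0,0],"rotation":[0,0,0]},{"delta_pos":[0,0,0],"rotation":[0,0,0]}]' 10
python3 -m creep '[{"delta_pos":[2,0,0],"rotation":[0,0,0]},{"delta_pos":[2,0,0],"rotation":[0,0,0]},{"delta_pos":[2,0,0],"rotation":[0,0,0]},{"delta_pos":[2,0,0],"rotation":[0,0,0]},{"delta_pos":[2,0,0],"rotation":[0,0,0]},{"delta_pos":[2,0,0],"rotation":[0,0,0]},{"delta_pos":[0,0,0],"rotation":[0,0,0]}]'
```

```text
time: 9.48
tcp_pos: [0.4473, -0.1046, 0.0251]
tool_rot: [[-0.999, -0.041, 0.001], [-0.041, 0.999, -0.002], [-0.001, -0.002, -1.0]]
contact_force: [-2.4, -1.4, 6.3]
gripper_width: 0.022
gripper_force: 58.4
time: 10.07
tcp_pos: [0.4377, -0.1049, 0.0253]
tool_rot: [[-0.999, -0.041, 0.006], [-0.041, 0.999, -0.002], [-0.005, -0.002, -1.0]]
contact_force: [6.5, -2.5, -3.9]
gripper_width: 0.0223
gripper_force: 58.8
```

```bash
python3 -m creep '[{"delta_pos":[2,0,0],"rotation":[0,0,0]},{"delta_pos":[2,0,0],"rotation":[0,0,0]},{"delta_pos":[1,0,0],"rotation":[0,0,0]},{"delta_pos":[0,0,0],"rotation":[0,0,0]}]'
python3 -m creep '[{"delta_pos":[1,0,0],"rotation":[0,0,0]},{"delta_pos":[1,0,0],"rotation":[0,0,0]},{"delta_pos":[0,0,0],"rotation":[0,0,0]}]'
```

```text
time: 10.4
tcp_pos: [0.4333, -0.1052, 0.0253]
tool_rot: [[-0.999, -0.041, 0.006], [-0.041, 0.999, -0.002], [-0.006, -0.002, -1.0]]
contact_force: [9.5, -2.6, -4.9]
gripper_width: 0.0222
gripper_force: 59.0
time: 10.65
tcp_pos: [0.4323, -0.1052, 0.0253]
tool_rot: [[-0.999, -0.041, 0.008], [-0.041, 0.999, -0.001], [-0.008, -0.002, -1.0]]
contact_force: [10.8, -2.8, -8.2]
gripper_width: 0.0222
gripper_force: 59.4
```

```bash
python3 -m creep '[{"delta_pos":[1,0,0],"rotation":[0,0,0]},{"delta_pos":[1,0,0],"rotation":[0,0,0]},{"delta_pos":[0,0,0],"rotation":[0,0,0]},{"delta_pos":[0,0,0],"rotation":[0,0,0]},{"delta_pos":[0,0,0],"rotation":[0,0,0]},{"delta_pos":[0,0,0],"rotation":[0,0,0]},{"delta_pos":[0,0,0],"rotation":[0,0,0]},{"delta_pos":[0,0,0],"rotation":[0,0,0]},{"delta_pos":[0,0,0],"rotation":[0,0,0]},{"delta_pos":[0,0,0],"rotation":[0,0,0]},{"delta_pos":[0,0,0],"rotation":[0,0,0]},{"delta_pos":[0,0,0],"rotation":[0,0,0]},{"delta_pos":[0,0,0],"rotation":[0,0,0]},{"delta_pos":[0,0,0],"rotation":[0,0,0]},{"delta_pos":[0,0,0],"rotation":[0,0,0]},{"delta_pos":[0,0,0],"rotation":[0,0,0]},{"delta_pos":[0,0,0],"rotation":[0,0,0]},{"delta_pos":[0,0,0],"rotation":[0,0,0]},{"delta_pos":[0,0,0],"rotation":[0,0,0]},{"delta_pos":[0,0,0],"rotation":[0,0,0]}]'
python3 - <<'E'
from h import *
c=arm.capture("scene");pts(c,["hood_press","plunger_knob"])
cv2.imwrite("pics/s6.png",cv2.resize(c["color"][150:330,200:440,::-1],(800,600)))
E
```

```text
time: 12.32
tcp_pos: [0.4322, -0.1052, 0.0254]
tool_rot: [[-0.999, -0.042, 0.011], [-0.042, 0.999, -0.001], [-0.011, -0.001, -1.0]]
contact_force: [17.3, -1.8, -15.4]
gripper_width: 0.0224
gripper_force: 59.8
hood_press 0.95 [495. -79.  81.]
hood_press 0.37 [589. -79.  -3.]
plunger_knob 0.52 [ 433. -103.   40.]
```

View pics/s6.png

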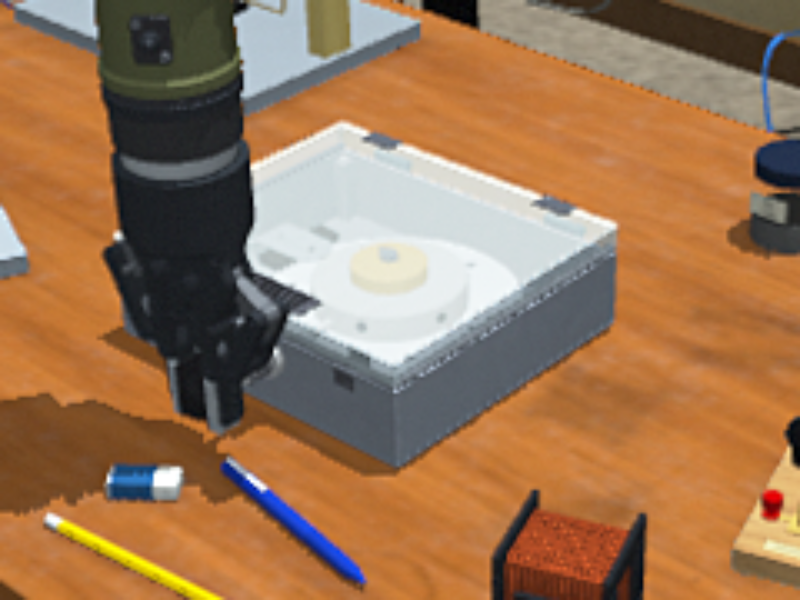

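The knob has come out 15 mm and is hard against its stop. The hood is shut and the drum's holes have moved (now at about (360,325) and (443,318)), so the disc is turning. I'll hold while it turns further.

```bash
Z='' ; python3 -m creep '[{"delta_pos":[0,0,0],"rotation":[0,0,0]},{"delta_pos":[0,0,0],"rotation":[0,0,0]},{"delta_pos":[0,0,0],"rotation":[0,0,0]},{"delta_pos":[0,0,0],"rotation":[0,0,0]},{"delta_pos":[0,0,0],"rotation":[0,0,0]},{"delta_pos":[0,0,0],"rotation":[0,0,0]},{"delta_pos":[0,0,0],"rotation":[0,0,0]},{"delta_pos":[0,0,0],"rotation":[0,0,0]},{"delta_pos":[0,0,0],"rotation":[0,0,0]},{"delta_pos":[0,0,0],"rotation":[0,0,0]},{"delta_pos":[0,0,0],"rotation":[0,0,0]},{"delta_pos":[0,0,0],"rotation":[0,0,0]},{"delta_pos":[0,0,0],"rotation":[0,0,0]},{"delta_pos":[0,0,0],"rotation":[0,0,0]},{"delta_pos":[0,0,0],"rotation":[0,0,0]},{"delta_pos":[0,0,0],"rotation":[0,0,0]},{"delta_pos":[0,0,0],"rotation":[0,0,0]},{"delta_pos":[0,0,0],"rotation":[0,0,0]},{"delta_pos":[0,0,0],"rotation":[0,0,0]},{"delta_pos":[0,0,0],"rotation":[0,0,0]}]'
python3 -m creep '[{"delta_pos":[0,0,0],"rotation":[0,0,0]},{"delta_pos":[0,0,0],"rotation":[0,0,0]},{"delta_pos":[0,0,0],"rotation":[0,0,0]},{"delta_pos":[0,0,0],"rotation":[0,0,0]},{"delta_pos":[0,0,0],"rotation":[0,0,0]},{"delta_pos":[0,0,0],"rotation":[0,0,0]},{"delta_pos":[0,0,0],"rotation":[0,0,0]},{"delta_pos":[0,0,0],"rotation":[0,0,0]},{"delta_pos":[0,0,0],"rotation":[0,0,0]},{"delta_pos":[0,0,0],"rotation":[0,0,0]},{"delta_pos":[0,0,0],"rotation":[0,0,0]},{"delta_pos":[0,0,0],"rotation":[0,0,0]},{"delta_pos":[0,0,0],"rotation":[0,0,0]},{"delta_pos":[0,0,0],"rotation":[0,0,0]},{"delta_pos":[0,0,0],"rotation":[0,0,0]},{"delta_pos":[0,0,0],"rotation":[0,0,0]},{"delta_pos":[0,0,0],"rotation":[0,0,0]},{"delta_pos":[0,0,0],"rotation":[0,0,0]},{"delta_pos":[0,0,0],"rotation":[0,0,0]},{"delta_pos":[0,0,0],"rotation":[0,0,0]}]'
python3 - <<'E'
from h import *
c=arm.capture("scene");pts(c,["hood_press","plunger_knob"])
cv2.imwrite("pics/s7.png",cv2.resize(c["color"][150:330,200:440,::-1],(800,600)))
E
```

```text
time: 14.13
tcp_pos: [0.4323, -0.1052, 0.0254]
tool_rot: [[-0.999, -0.042, 0.011], [-0.042, 0.999, -0.001], [-0.011, -0.001, -1.0]]
contact_force: [17.6, -1.6, -15.8]
gripper_width: 0.0222
gripper_force: 59.8
time: 15.8
tcp_pos: [0.4323, -0.1052, 0.0254]
tool_rot: [[-0.999, -0.042, 0.011], [-0.042, 0.999, -0.001], [-0.011, -0.001, -1.0]]
contact_force: [17.3, -1.3, -16.3]
gripper_width: 0.0223
gripper_force: 59.8
hood_press 0.95 [495. -76.  80.]
plunger_knob 0.54 [ 432. -105.   43.]
```

View pics/s7.png

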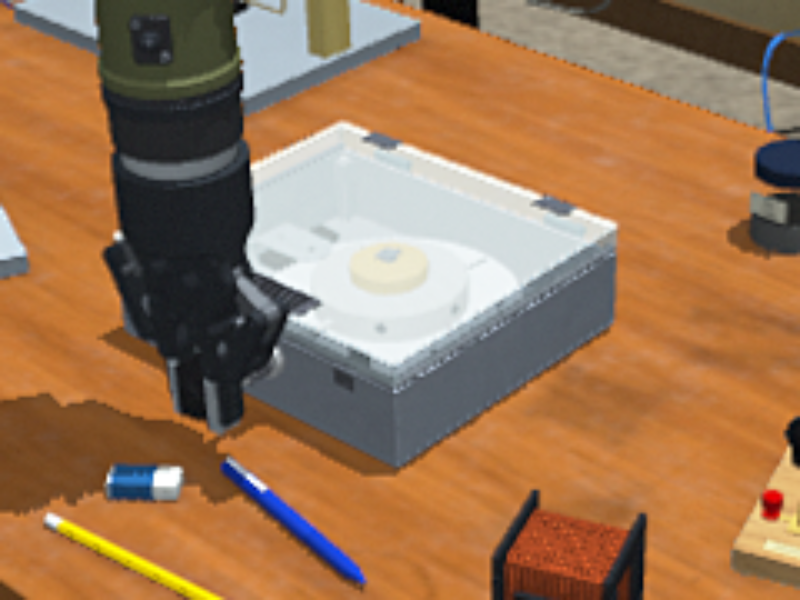

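The disc has turned on: the drum holes are now at about (380,328) and (460,308), and a disc mark shows at (475,262). The hood is shut and the knob is held at its stop.

```bash
python3 -c "
from cell import arm
print(arm.sign_off())"
```

```text
the job is handed in; nothing more can be done
None
```

The hood was snapped shut first, then the plunger was pulled 15 mm to its stop; the gripper still holds it there, the pictures show the disc has turned on, and the coil, core and stopwatch were not touched.

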